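# Load the coin drive against the sprung chute stop

## Task

Set the bronze coin-shaped drive down flat on the dark level landing at the top of the little chute in the mini drawer and let go of it. Then push it down the slope until it is pressed firmly against the red sprung stop: enough to make the stop give a little, but gently, never hard enough to force the stop in. Ease off and leave the drive lying in the chute against the stop, without disturbing the other things on the desk.

Things in the scene. Friction and masses are not known exactly. Their poses are not given: they have to be found in the camera images.
- coin: Bronze coin-shaped drive: a disc 42 mm in diameter and 14 mm thick, about 90 g (70 to 120), lying flat on the desk at the start. Origin at the centre of its underside, z up through its thickness; its turn does not matter.
- drawer: Shallow open oak mini drawer, fixed: 140 (x) by 350 mm (y), rim 26 mm high; a divider 52 mm high stands behind it (x = 82 to 98 mm, y = -225 to 225 mm). Origin: centre of its underside, on the desk. +x points from its brass knob to the divider, +y to the high end of the chute, z up. The chute runs along x = 0 and falls towards -y.
- landing (a point): Point where the drive is to be set down, on the top of the dark wooden level landing at the head of the chute (70 mm in x, 80 mm in y, 50 mm above the desk). The point is on the chute's middle line, 45 mm uphill of where the slope starts and 35 mm from the landing's far end. Axes as drawer.
- chute_top (a point): Point on the chute's middle line where the landing ends and the white floor starts to slope down at 12 degrees. Dark cheeks 48 mm apart stand 6 mm above the floor; from here two 6 mm high guides flare onto the landing, 24 mm long, opening to about 60 mm. Friction holds the drive on the slope: it does not slide by itself. Axes as drawer.
- chute_foot (a point): Point on the chute's middle line at the lower end of the white floor, behind the stop: 180 mm along -y from chute_top and 38 mm lower. The red stop is clamped at a different place each time: its uphill face stands 30 to 60 mm (level distance) uphill of this point, to be found by feel, or seen. Axes as drawer.
- stop (a joint): How far the red stop bar is pushed in, in m: 0 free, growing downhill along the slope. Bar 42 mm wide, 8 mm thick, top 14 to 21 mm above the floor, on a spring of 4 N per mm. Press the drive on it with about 5 to 8 N along the chute (1 to 2 mm): under 2.5 N is not seated, over 14 N forces it. It springs back as pressure eases: back off slowly along the chute, then lift.
- usb: Orange USB stick, 53 x 18 x 9 mm, loose on the desk, lies beside the drive; to be left alone. Origin: about the centre of its underside.
- reader: Black card reader, 55 x 42 x 14 mm, loose on the desk; to be left alone. Origin: centre of its underside.
- tumbler: Frosted glass tumbler, 74 mm wide, 95 mm high, standing to the left; fragile, to be left alone. Origin: centre of its underside.
- tape: Roll of amber tape, 76 mm wide, 19 mm high, to the left; to be left alone. Origin: centre of its underside.
- stapler: Blue and black stapler, 130 x 34 x 44 mm, to the right; to be left alone. Origin: centre of its underside.
- eraser: White eraser with a blue sleeve, 50 x 22 x 12 mm, to the right; to be left alone. Origin: centre of its underside.

How it is judged:
By the outcome, as a careful person would: the job done as asked, in the order asked, and still so for the second after the job is handed in, with the robot touching nothing.
It also fails if it takes over 61 s, if anything falls off the work surface, if the arm or the gripper's body presses on something with over 40 N, if the wrist force passes 120 N, or if a joint passes its speed limit or range.

## Robot

A 6-joint arm with a two-finger parallel gripper is mounted at the origin on the work surface. World frame = base frame: x ahead of the robot, y to its left, z up, the work surface at z = 0. Lengths are in m, angles in rad, forces in N, time in s.
With the tool pointing down it reaches from about 0.325 to 0.775 m from the base axis. Payload 9.3 kg.
Tool frame: the origin (TCP) lies midway between the tips of the shut fingers; the grasp point (between the pads) lies 19 mm behind it; z points along the fingers, y is the line along which they close (so a half turn about z gives the same grasp; the last joint's range is limited). The gripper opens to 85 mm and grips with 20 to 120 N. Pads are 22 mm wide; open, the fingers measure 114 mm over their backs; the gripper's body (76 mm by 85 mm) begins 54 mm behind the grasp point. The pads swing forward as they close: fully open they stand 13 mm farther back than shut.
Start: joints at [-1.266, 0.259, 0.021, 1.334, 0, 1.418], TCP at [0.243, -0.493, 0.231] pointing down, gripper open.
Joint ranges: [-3.04, 3.04], [-0.91, 1.82], [-1.04, 1.36], [-1.92, 1.95], [-1.52, 1.45], [-3.14, 3.14]. Speed limits (rad/s): [2.22, 2.22, 2.79, 3.14, 3.14, 3.14].

## Interface

Orientations are given as a unit quaternion [w, x, y, z].
In Python, from bench import env gives the robot as it stands. The module is installed in compiled form; this text tells all that it offers.
- The arm moves only by the tool drive_tool, never from a script. Its argument "targets" is a list of rows, each a list of 4 numbers: the shift along the tool's x, y, z in mm, then the turn about the tool's z in rad. A call has exactly 8 rows; each row is the pose to reach, as a shift and turn from the pose commanded when the call began, along the tool's axes at that moment; what a row does not reach only later rows make up. A row lasts 1/12 s, in which the tool goes at most 41.7 mm and 7.16 degrees, less where a joint would pass 70% of its speed; a pose out of reach is approached as far as the arm can. A call with a gripper value outside its range is refused whole. "claw" is the opening, from 0 (shut) to 1 (fully open), set as the call begins (left out, the last holds). The fingers move at their own pace and stop on an object; "squeeze" is the grip in N (left out, the last holds). Time passes only in rows, so rows that repeat a pose let the fingers close, or fill a call up. It gives the time, the measured TCP pose, the force, the opening and the grip force at its end, in the units of the state.
- env.observe(): the state, without advancing time (a new reading comes with each control period).
- env.grab_frame(name): name is "scene" or "top"; returns the picture (384x512x3 uint8, red, green, blue); there is no depth.
- env.camera_params(name): a dict with "fx", "fy", "cx", "cy" (pixels), "R" (3x3) and "t" (3): a world point X has camera coordinates R X + t. Camera axes: x right, y down, z forward; pixel columns grow to the right and rows downward; lengths in m; the calibration is good to about 2 mm. A picture is of the moment at which its call begins. camera_params takes no time and is no camera call.
- env.close_job(): hands the job in; it is judged then, once.
The state is a dict: "time_s": time; "joints": joint angles; "qvel": joint speeds; "tau": joint torques, N m; "eef_pos": TCP position; "ee_rot": TCP orientation; "contact_force": force on the tool from outside, world axes, zero at the start; "moment": the same for the moment, N m; "opening": finger opening in m; "grasp_force": force on a finger pad.
Only numpy, scipy, OpenCV 4.12 (cv2) and the standard library are available. Lean on these libraries where they do the work, as an engineer would, in place of code of your own. Each camera call takes 0.05 s, during which the arm holds its last target. There are 200 camera calls.

## Working session

There is one attempt and no reset: what is moved stays moved. The work goes in short steps, Python scripts to look and compute and a tool call to move; the robot and the scene stay as the last step left them, time stands still between calls to the robot, and variables do not carry over. Pictures are saved under pics/ and viewed, at most 10 in all, crops included, and the job is handed in when it is done.

Besides the shell and the picture viewer there is one more tool, called after ">>>" as a command line: name --pt "numbers of a row" for each row, then --argument value for the rest. drive_tool: Moves the arm, as the interface text tells. Its arguments: {"type":"object","properties":{"targets":{"type":"array"},"claw":{"type":"number"},"squeeze":{"type":"number"}},"required":["targets"]}

```bash
mkdir -p pics
python3 - <<'E'
from bench import env
import cv2,numpy as np
s=env.observe();print(s)
for n in("scene","top"):
    im=env.grab_frame(n);cv2.imwrite(f"pics/{n}0.png",im[:,:,::-1]);p=env.camera_params(n)
    R=np.array(p["R"]);print(n,p,"C",-R.T@np.array(p["t"]))
E
```

```text
{'time_s': 0.0, 'joints': array([-1.26558485e+00,  2.59196135e-01,  2.07589277e-02,  1.33371670e+00,
        1.10141725e-05,  1.41821216e+00]), 'qvel': array([-1.29458744e-03,  7.04660462e-05,  5.79800638e-04,  1.37600618e-03,
       -3.69271000e-04,  7.43025875e-04]), 'tau': array([ 1.39527878e-03, -5.55642951e+01,  3.44528139e+01,  1.38328504e-02,
       -9.82966822e-05,  1.94224737e-05]), 'eef_pos': array([ 0.24300369, -0.49308541,  0.23066292]), 'ee_rot': array([-6.77235278e-04,  9.73916852e-01,  2.26904175e-01, -4.62597007e-05]), 'contact_force': array([-0.23961977, -0.35568009, -0.26069503]), 'moment': array([ 0.01932519, -0.01527816, -0.01670309]), 'grasp_force': 0.0, 'opening': 0.08592278893457357}
scene {'fx': 348.26667678573983, 'fy': 348.26667678573983, 'cx': 255.87115791972502, 'cy': 186.65934485728303, 'R': array([[-0.23996086,  0.97077743,  0.00315646],
       [ 0.55861827,  0.14073937, -0.81739713],
       [-0.79395492, -0.19438006, -0.57606595]]), 't': array([ 0.11761325, -0.23554952,  1.46863656])} C [1.32583607 0.20444846 0.65312277]
top {'fx': 489.60810990905634, 'fy': 489.60810990905634, 'cx': 252.15424360878077, 'cy': 190.7002027573993, 'R': array([[ 0.00444197, -0.99997715,  0.00509562],
       [-0.9729034 , -0.00549957, -0.23114657],
       [ 0.23116931, -0.0039308 , -0.9729056 ]]), 't': array([-0.01573677,  0.53756328,  1.24253339])} C [ 0.23583146 -0.00789589  1.33320378]
```

View pics/scene0.png

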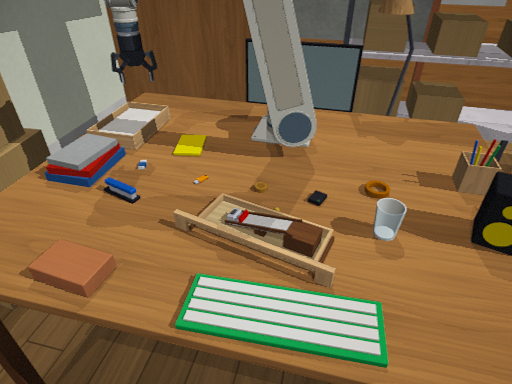

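View pics/top0.png

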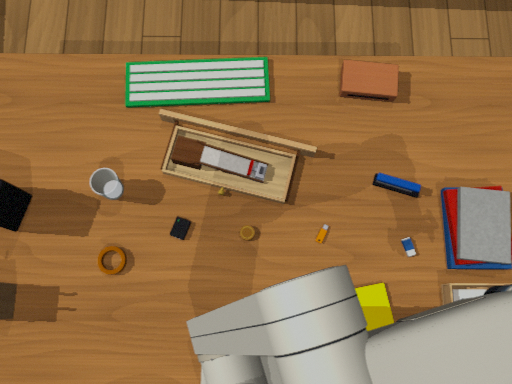

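Top view: coin at about (248,233), landing at about (186,152), white floor (201..252, 150..172), and red stop near (256,168). Next I'll zoom in and measure.

```bash
cat > h.py <<'E'
import cv2,numpy as np
from bench import env
def ray(n,u,v):
    p=env.camera_params(n);R=np.array(p["R"]);t=np.array(p["t"])
    return -R.T@t, R.T@np.array([(u-p["cx"])/p["fx"],(v-p["cy"])/p["fy"],1.])
def onz(n,u,v,z):
    C,d=ray(n,u,v);return (C+d*(z-C[2])/d[2])
def proj(n,X):
    p=env.camera_params(n);c=np.array(p["R"])@X+np.array(p["t"]);return np.array([p["fx"]*c[0]/c[2]+p["cx"],p["fy"]*c[1]/c[2]+p["cy"]])
def blobs(im,lo,hi,box,amin=8):
    x0,y0,x1,y1=box;m=cv2.inRange(cv2.cvtColor(im[y0:y1,x0:x1],cv2.COLOR_BGR2HSV),lo,hi)
    n,l,st,c=cv2.connectedComponentsWithStats(m);return m,[(st[i],c[i]+[x0,y0]) for i in range(1,n) if st[i][4]>=amin]
E
python3 - <<'E'
from h import *
a=cv2.imread("pics/top0.png");b=cv2.imread("pics/scene0.png")
cv2.imwrite("pics/c1.png",np.vstack([cv2.resize(a[105:245,150:320],None,fx=4,fy=4,interpolation=cv2.INTER_CUBIC)]))
cv2.imwrite("pics/c2.png",cv2.resize(b[175:285,170:340],None,fx=4,fy=4,interpolation=cv2.INTER_CUBIC))
E
```

```text
(no output)
```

View pics/c1.png

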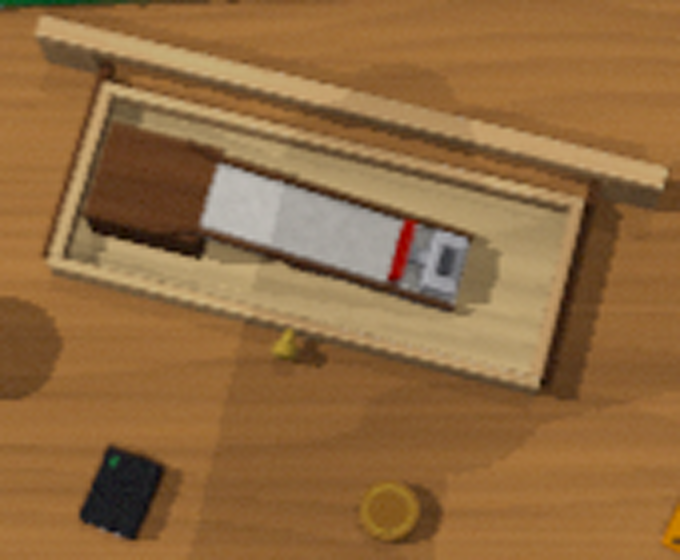

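View pics/c2.png

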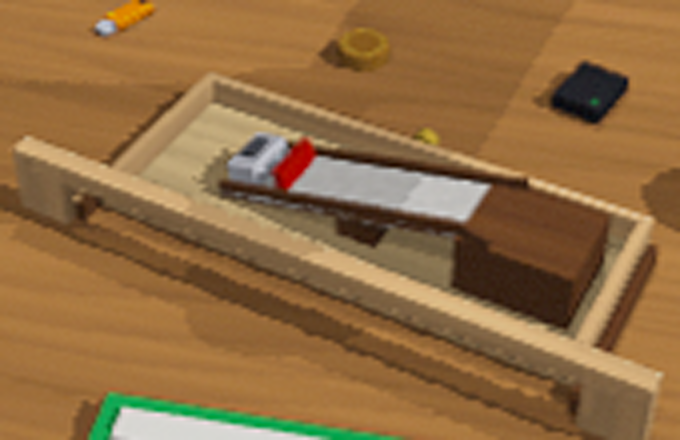

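Top crop: drawer rim corners at about (105,82), (585,198), (540,388) and (50,265). The white floor starts along (218,163)–(202,229), the red stop is at about (402,250), and the coin is at (389,511). The scene crop agrees with this.

Run:
```python
from h import *
a=cv2.imread("pics/top0.png");b=cv2.imread("pics/scene0.png")
f=lambda u,v:(150+(u+.5)/4-.5,105+(v+.5)/4-.5)
rim=np.array([onz("top",*f(*c),.026) for c in[(105,82),(585,198),(540,388),(50,265)]])
print("rim",rim.round(4),"sides",[np.linalg.norm(rim[i]-rim[i-1]).round(3) for i in range(4)])
c=rim.mean(0)[:2]
ey=(rim[0]+rim[3]-rim[1]-rim[2])[:2];yaw=np.arctan2(-ey[0],ey[1])
# divider back top edge direction
d0=onz("top",*f(40,18),.052);d1=onz("top",*f(665,172),.052);e=(d0-d1)[:2];print("div",np.linalg.norm(e),"yaw",np.arctan2(-e[0],e[1]),"rim yaw",yaw)
yaw=(yaw+np.arctan2(-e[0],e[1]))/2
Rz=np.array([[np.cos(yaw),-np.sin(yaw)],[np.sin(yaw),np.cos(yaw)]])
D=lambda p:(Rz.T@(p[:2]-c)).round(4)
print("c",c,"yaw",yaw)
for n,u,v,z in[("white top L",219,163,.05),("white top R",202,229,.05),("land1",115,122,.05),("land2",88,215,.05)]:print(n,D(onz("top",*f(u,v),z)))
# red stop
m,bl=blobs(a,(0,150,80),(8,255,255),(230,150,275,190));print([ (s,cc) for s,cc in bl])
m2,bl2=blobs(b,(0,150,80),(8,255,255),(225,200,260,230));print([ (s,cc) for s,cc in bl2])
for (n,B) in(("top",bl),("scene",bl2)):
    for s,cc in B:
        for z in(.03,.04):print(n,z,D(onz(n,*cc,z)))
# coin
for n,im,box in(("top",a,(235,222,262,246)),("scene",b,(250,178,272,195))):
    m,B=blobs(im,(18,130,60),(32,255,255),box)
    for s,cc in B: print(n,"coin",s,cc,onz(n,*cc,.010).round(4))
print("usb,reader",onz("top",322,233,.005),onz("top",180,228,.007))
```

```text
rim [[ 0.7361  0.2037  0.026 ]
 [ 0.6522 -0.1349  0.026 ]
 [ 0.5163 -0.102   0.026 ]
 [ 0.6014  0.2363  0.026 ]] sides [np.float64(0.139), np.float64(0.349), np.float64(0.14), np.float64(0.349)]
div 0.44833954706294676 yaw -0.24881551761503187 rim yaw -0.24473906858348735
c [0.62649887 0.05077282] yaw -0.2467772930992596
white top L [0.0238 0.0764]
white top R [-0.0247  0.0748]
land1 [0.0345 0.154 ]
land2 [-0.0346  0.1529]
[(array([17, 10,  8, 15, 46], dtype=int32), array([250.13043478, 167.19565217]))]
[(array([13, 10, 11, 13, 71], dtype=int32), array([243.07042254, 215.56338028]))]
top 0.03 [ 0.0004 -0.0597]
top 0.04 [-0.0024 -0.0605]
scene 0.03 [-0.0009 -0.0597]
scene 0.04 [ 0.0094 -0.0536]
top coin [ 5  4 14 14 99] [246.65656566 232.28282828] [0.4338 0.0012 0.01  ]
scene coin [ 5  4 12 10 77] [260.85714286 186.18181818] [0.433  0.0023 0.01  ]
usb,reader [ 0.43362491 -0.20476609  0.005     ] [0.44507198 0.18344668 0.007     ]
```

>>> drive_tool --pt "40 -37 5 -0.12" --pt "75 -70 10 -0.24" --pt "110 -102 20 -0.36" --pt "140 -130 30 -0.48" --pt "170 -157 40 -0.6" --pt "195 -180 50 -0.72" --pt "220 -203 60 -0.84" --pt "245 -226 70 -0.866" --claw 1

```text
time_s: 0.77
eef_pos: [0.3602, -0.1877, 0.1631]
ee_rot: [0.0, 0.787, 0.617, 0.0]
contact_force: [1.2, -0.1, -0.0]
opening: 0.0858
grasp_force: 0.0
```

```bash
cat >> h.py <<'E'
from scipy.spatial.transform import Rotation as Ro
yaw=-.2468;c=np.array([.6265,.0508]);Rz=np.array([[np.cos(yaw),-np.sin(yaw)],[np.sin(yaw),np.cos(yaw)]])
W=lambda x,y:c+Rz@[x,y]      # drawer -> world
coin=np.array([.4333,.0017])
def st():
    s=env.observe();w,x,y,z=s["ee_rot"];T=Ro.from_quat([x,y,z,w]).as_matrix();return s,T
def need(p):
    s,T=st();d=T.T@(np.array(p)-s["eef_pos"]);th=np.arctan2(T[1,0],T[0,0])
    print("shift mm",(d*1000).round(1),"turn",round(th-(yaw+np.pi/2),4),"pos",s["eef_pos"].round(4),"drawer",(Rz.T@(s["eef_pos"][:2]-c)*1000).round(1),"t",round(s["time_s"],2),"F",s["contact_force"].round(2))
E
python3 -c "
from h import *
need([*coin,.10]);print(W(0,.1206))"
```

```text
shift mm [201.4  25.9  63.1] turn 0.0065 pos [ 0.3602 -0.1877  0.1631] drawer [-200.  -296.3] t 0.77 F [ 1.24 -0.12 -0.03]
[0.65596284 0.16774572]
```

>>> drive_tool --pt "38 5 10 0" --pt "75 9 20 0" --pt "112 14 30 0" --pt "150 19 42 0" --pt "180 23 55 0" --pt "196 25 60 0" --pt "196 25 60 0" --pt "196 25 60 0"

```text
time_s: 1.43
eef_pos: [0.432, -0.0049, 0.1031]
ee_rot: [-0.0, 0.788, 0.616, -0.001]
contact_force: [-0.3, 0.0, 0.4]
opening: 0.0851
grasp_force: 0.0
```

```bash
python3 -c "
from h import *
need([*coin,.004])
a=env.grab_frame('top')[:,:,::-1];b=env.grab_frame('scene')[:,:,::-1]
cv2.imwrite('pics/s1.png',np.hstack([cv2.resize(a[160:280,190:300],None,fx=3.5,fy=4),cv2.resize(b[120:220,210:310],None,fx=4,fy=4.8)]))"
```

```text
shift mm [ 6.7 -0.2 99.1] turn 0.0023 pos [ 0.432  -0.0049  0.1031] drawer [-175.  -101.5] t 1.43 F [-0.26  0.03  0.44]
```

View pics/s1.png

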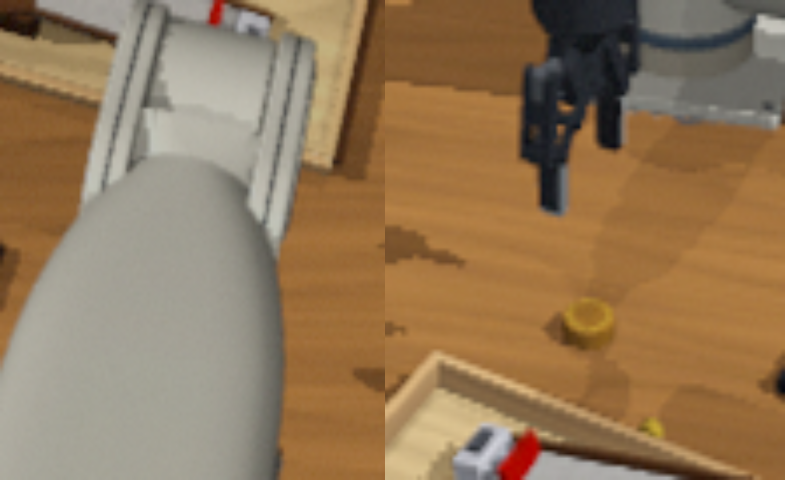

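The gripper hangs over the coin and the view is consistent with the measured position. I'll descend and grip.

>>> drive_tool --pt "7 0 20 0" --pt "7 0 45 0" --pt "7 0 65 0" --pt "7 0 80 0" --pt "7 0 90 0" --pt "7 0 98 0" --pt "7 0 102 0" --pt "7 0 102 0"

```text
time_s: 2.2
eef_pos: [0.4338, 0.0005, 0.0013]
ee_rot: [-0.0, 0.789, 0.614, -0.0]
contact_force: [0.5, 0.3, 0.2]
opening: 0.0855
grasp_force: 0.0
```

>>> drive_tool --pt "0 0 0 0" --pt "0 0 0 0" --pt "0 0 0 0" --pt "0 0 0 0" --pt "0 0 0 0" --pt "0 0 0 0" --pt "0 0 0 0" --pt "0 0 0 0" --claw 0.3 --squeeze 25

```text
time_s: 2.87
eef_pos: [0.4344, 0.001, 0.0022]
ee_rot: [0.001, 0.789, 0.615, 0.0]
contact_force: [-1.4, -0.3, 6.4]
opening: 0.0394
grasp_force: 24.4
```

```bash
python3 -c "
from h import *
need([*W(0,.1206),.10]);s=env.observe();print(s['opening'],s['grasp_force'])"
```

```text
shift mm [215.8 174.3 -97.6] turn -0.0001 pos [0.4344 0.001  0.0022] drawer [-174.2  -95.2] t 2.87 F [-1.38 -0.35  6.42]
0.03941185153371004 24.403202533721924
```

>>> drive_tool --pt "0 0 -10 0" --pt "0 0 -30 0" --pt "0 0 -60 0" --pt "0 0 -85 0" --pt "0 0 -98 0" --pt "0 0 -98 0" --pt "0 0 -98 0" --pt "0 0 -98 0"

```text
time_s: 3.53
eef_pos: [0.4335, 0.0012, 0.0989]
ee_rot: [-0.0, 0.789, 0.615, -0.0]
contact_force: [-0.9, -0.2, -0.4]
opening: 0.0399
grasp_force: 25.6
```

```bash
python3 -c "
from h import *
need([*W(0,.1206),.10]);s=env.observe();print(s['opening'],s['grasp_force'])
b=env.grab_frame('scene')[:,:,::-1]
cv2.imwrite('pics/s2.png',cv2.resize(b[110:230,190:330],None,fx=5,fy=5))"
```

```text
shift mm [215.8 175.   -1.3] turn -0.0002 pos [0.4335 0.0012 0.0989] drawer [-175.   -95.2] t 3.53 F [-0.9  -0.2  -0.39]
0.03990426774529558 25.637031197547913
```

View pics/s2.png

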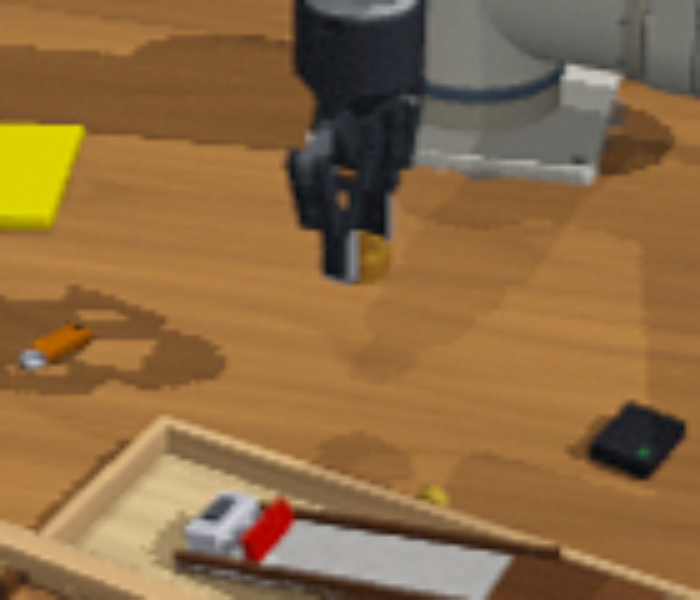

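The coin is held and lifted, and it shows to the right of the front finger. I'll check whether it sits off-centre in the grip.

```bash
python3 -c "
from h import *
b=cv2.imread('pics/s2.png');m,B=blobs(b,(15,120,60),(32,255,255),(340,215,405,300),60)
for s,cc in B: print(s,cc)
s,T=st();P=s['eef_pos']
for off in (0,5,10,15):
  q=[]
  for a in np.linspace(0,6.28,60):
    for z in (-.002,.012):
      q.append((proj('scene',P+T@[off/1e3+.021*np.cos(a),.021*np.sin(a),-z])-[190,110]+.5)*5)
  q=np.array(q);print(off,q.min(0).round(1),q.max(0).round(1))
for y in(.02,.035):
  for x in(-.011,.011): print('pad',x,y,((proj('scene',P+T@[x,y,-.005])-[190,110]+.5)*5).round(1))
"
```

```text
[   0    0   65   85 3437] [379.59063136 266.80157114]
0 [322.3 231. ] [391.3 286.2]
5 [329.5 232.9] [398.7 288.3]
10 [336.8 234.9] [406.1 290.4]
15 [344.  236.8] [413.5 292.5]
pad -0.011 0.02 [325.4 268.9]
pad 0.011 0.02 [357.7 277.9]
pad -0.011 0.035 [313.5 280.4]
pad 0.011 0.035 [346.1 289.6]
```

>>> drive_tool --pt "25 20 0 0" --pt "55 44 0 0" --pt "86 69 0 0" --pt "117 95 0 0" --pt "148 120 0 0" --pt "178 144 0 0" --pt "203 164 0 0" --pt "216 175 0 0"

```text
time_s: 4.25
eef_pos: [0.6583, 0.1701, 0.097]
ee_rot: [-0.001, 0.788, 0.615, -0.001]
contact_force: [-1.0, -0.7, -1.3]
opening: 0.0399
grasp_force: 25.7
```

>>> drive_tool --pt "0 0 0 0" --pt "0 0 0 0" --pt "0 0 5 0" --pt "0 0 15 0" --pt "0 0 25 0" --pt "0 0 32 0" --pt "0 0 35 0" --pt "0 0 35 0"

```text
time_s: 4.92
eef_pos: [0.6558, 0.1674, 0.0634]
ee_rot: [-0.0, 0.789, 0.614, -0.001]
contact_force: [-0.6, -0.4, -0.6]
opening: 0.0398
grasp_force: 25.7
```

```bash
python3 -c "
from h import *
need([*W(0,.1206),.052]);s=env.observe();print(s['opening'],s['grasp_force'])
a=env.grab_frame('top')[:,:,::-1];b=env.grab_frame('scene')[:,:,::-1]
cv2.imwrite('pics/s3.png',np.hstack([cv2.resize(a[110:220,150:260],None,fx=3.6,fy=4),cv2.resize(b[180:290,230:340],None,fx=3.6,fy=4)]))"
```

```text
shift mm [ 0.4  0.1 11.4] turn -0.0006 pos [0.6558 0.1674 0.0634] drawer [-1.000e-01  1.202e+02] t 4.92 F [-0.63 -0.35 -0.59]
0.03983919058911169 25.698135495185852
```

View pics/s3.png

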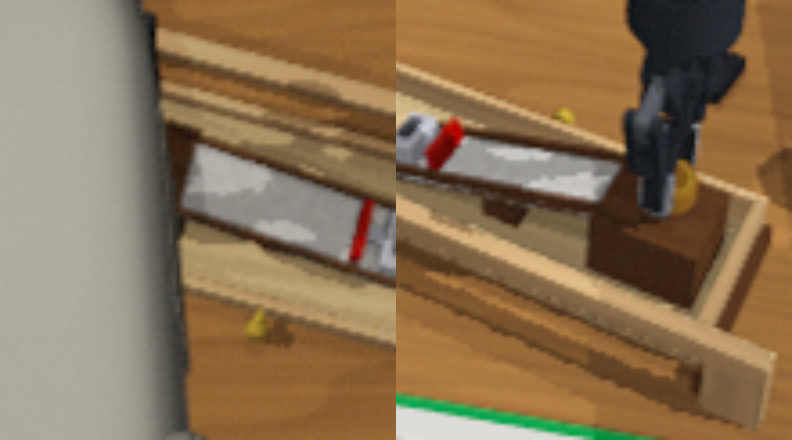

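The coin is in the fingers over the landing, and the alignment looks right. I'll lower it the rest of the way.

>>> drive_tool --pt "0 0 4 0" --pt "0 0 7 0" --pt "0 0 9 0" --pt "0 0 10 0" --pt "0 0 10.5 0" --pt "0 0 11 0" --pt "0 0 11 0" --pt "0 0 11 0"

```text
time_s: 5.68
eef_pos: [0.6566, 0.1678, 0.0536]
ee_rot: [0.0, 0.789, 0.615, 0.0]
contact_force: [-0.3, -0.1, -0.9]
opening: 0.0398
grasp_force: 25.7
```

>>> drive_tool --pt "0 0 0.3 0" --pt "0 0 0.6 0" --pt "0 0 0.9 0" --pt "0 0 1.2 0" --pt "0 0 1.4 0" --pt "0 0 1.4 0" --pt "0 0 1.4 0" --pt "0 0 1.4 0"

```text
time_s: 6.35
eef_pos: [0.6565, 0.1678, 0.0523]
ee_rot: [0.0, 0.789, 0.615, 0.0]
contact_force: [-0.5, 0.1, 2.3]
opening: 0.0397
grasp_force: 26.0
```

>>> drive_tool --pt "0 0 0 0" --pt "0 0 0 0" --pt "0 0 0 0" --pt "0 0 0 0" --pt "0 0 0 0" --pt "0 0 0 0" --pt "0 0 0 0" --pt "0 0 0 0" --claw 0.8

```text
time_s: 7.02
eef_pos: [0.6565, 0.1678, 0.0521]
ee_rot: [-0.0, 0.789, 0.615, 0.0]
contact_force: [0.5, 0.1, -0.5]
opening: 0.0683
grasp_force: 0.0
```

>>> drive_tool --pt "0 0 -5 0" --pt "0 0 -15 0" --pt "0 0 -30 0" --pt "0 0 -45 0" --pt "12 0 -50 0" --pt "25 0 -50 0" --pt "39 0 -50 0" --pt "39 0 -50 0"

```text
time_s: 7.68
eef_pos: [0.6663, 0.2083, 0.1018]
ee_rot: [-0.0, 0.788, 0.615, 0.0]
contact_force: [-0.5, -1.4, -0.6]
opening: 0.0681
grasp_force: 0.0
```

>>> drive_tool --pt "0 0 0 0" --pt "0 0 0 0" --pt "0 0 0 0" --pt "0 0 0 0" --pt "0 0 0 0" --pt "0 0 0 0" --pt "0 0 0 0" --pt "0 0 0 0" --claw 0

```text
time_s: 8.35
eef_pos: [0.6661, 0.2054, 0.1022]
ee_rot: [0.0, 0.789, 0.615, 0.0]
contact_force: [-0.8, -0.4, 0.6]
opening: 0.0001
grasp_force: 0.0
```

```bash
python3 -c "
from h import *
need([*W(0,.1566),.056])
b=env.grab_frame('scene')[:,:,::-1];cv2.imwrite('pics/s4f.png',b)
m,B=blobs(b,(18,130,60),(32,255,255),(285,205,340,260))
for s,cc in B: print(s,cc,(Rz.T@(onz('scene',*cc,.060)[:2]-c)).round(4))
cv2.imwrite('pics/s4.png',cv2.resize(b[180:280,220:340],None,fx=5,fy=5))"
```

```text
shift mm [-3.  -0.6 46.2] turn -0.0004 pos [0.6661 0.2054 0.1022] drawer [  0.6 159.6] t 8.35 F [-0.78 -0.37  0.59]
[ 12  17  16  15 113] [305.76106195 228.61061947] [-0.0005  0.1235]
```

View pics/s4.png

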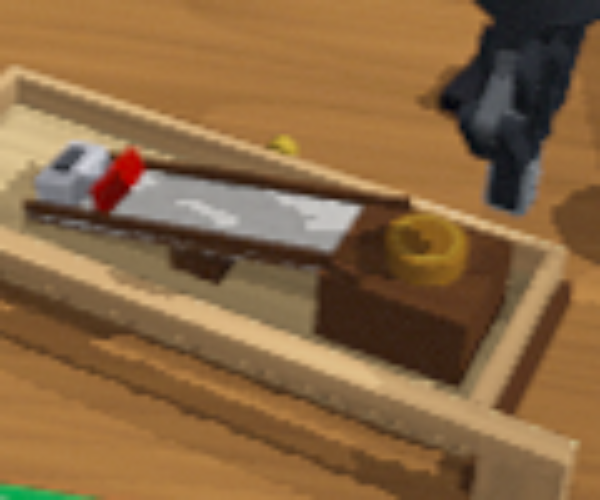

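The coin lies flat on the landing at about drawer (0, 121), free of the gripper, and the shut fingers stand behind it. I'll lower behind it and start pushing.

>>> drive_tool --pt "0 -0.5 15 0" --pt "0 -0.5 30 0" --pt "0 -0.5 40 0" --pt "0 -0.5 46 0" --pt "0 -0.5 49 0" --pt "0 -0.5 49 0" --pt "0 -0.5 49 0" --pt "0 -0.5 49 0"

```text
time_s: 9.07
eef_pos: [0.666, 0.2058, 0.0539]
ee_rot: [0.0, 0.789, 0.615, 0.001]
contact_force: [0.2, 1.2, 0.1]
opening: 0.0001
grasp_force: 0.0
```

>>> drive_tool --pt "-4 0 0 0" --pt "-8 0 0 0" --pt "-12 0 0 0" --pt "-16 0 0 0" --pt "-20 0 0 0" --pt "-24 0 0 0" --pt "-28 0 0 0" --pt "-31 0 0 0"

```text
time_s: 9.73
eef_pos: [0.6579, 0.1751, 0.0532]
ee_rot: [0.0, 0.789, 0.615, 0.0]
contact_force: [0.1, 1.0, 0.9]
opening: -0.0002
grasp_force: 0.4
```

```bash
python3 -c "
from h import *
need([*W(0,.1016),.053])
b=env.grab_frame('scene')[:,:,::-1];a=env.grab_frame('top')[:,:,::-1]
m,B=blobs(b,(18,130,60),(32,255,255),(265,205,340,260))
for s,cc in B: print(s,cc,(Rz.T@(onz('scene',*cc,.060)[:2]-c)).round(4))
cv2.imwrite('pics/s5.png',np.hstack([cv2.resize(a[110:220,150:260],None,fx=3.6,fy=4),cv2.resize(b[180:290,230:340],None,fx=3.6,fy=4)]))"
```

```text
shift mm [-26.6  -0.1   0.2] turn -0.0004 pos [0.6579 0.1751 0.0532] drawer [1.000e-01 1.282e+02] t 9.73 F [0.11 1.01 0.88]
[ 8  2  7  4 22] [276.45454545 208.59090909] [-0.0384  0.0238]
[24 15 15 10 52] [295.11538462 224.94230769] [-0.0007  0.0944]
```

View pics/s5.png

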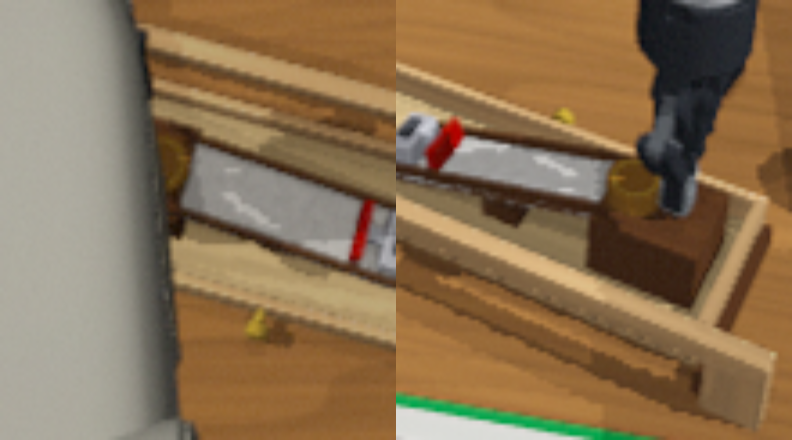

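The coin now meets the guides, at about y = 95 mm, and is centred. I'll keep pushing.

>>> drive_tool --pt "-4 0 0 0" --pt "-8 0 0 0" --pt "-12 0 0 0" --pt "-16 0 0 0" --pt "-20 0 0 0" --pt "-24 0 0 0" --pt "-28 0 0 0" --pt "-32 0 0 0"

```text
time_s: 10.5
eef_pos: [0.65, 0.1441, 0.0531]
ee_rot: [0.0, 0.789, 0.615, -0.0]
contact_force: [-0.3, 1.0, -0.2]
opening: -0.0002
grasp_force: 0.1
```

>>> drive_tool --pt "-4 0 0 0" --pt "-8 0 0 0" --pt "-12 0 0 0" --pt "-16 0 0 0" --pt "-20 0 0 0" --pt "-24 0 0 0" --pt "-28 0 0 0" --pt "-32 0 0 0"

```text
time_s: 11.17
eef_pos: [0.6422, 0.1132, 0.0532]
ee_rot: [-0.0, 0.789, 0.615, -0.0]
contact_force: [-0.4, -0.3, -0.9]
opening: -0.0001
grasp_force: 0.1
```

```bash
python3 -c "
from h import *
need([*W(0,.0646),.053])
b=env.grab_frame('scene')[:,:,::-1];a=env.grab_frame('top')[:,:,::-1]
for n,im,box in(('scene',b,(235,190,310,250)),('top',a,(180,135,250,175))):
  m,B=blobs(im,(18,130,50),(32,255,255),box)
  for s,cc in B: print(n,s,cc,(Rz.T@(onz(n,*cc,.055)[:2]-c)).round(4))
"
```

```text
shift mm [ 0.2 -0.   0.2] turn -0.0002 pos [0.6422 0.1132 0.0532] drawer [ 0.  64.4] t 11.17 F [-0.38 -0.35 -0.89]
scene [32 25 13 13 77] [273.32467532 220.57142857] [0.005  0.0355]
top [41 16  4 12 26] [222.30769231 156.80769231] [0.003  0.0193]
```

>>> drive_tool --pt "-4 0 0.85 0" --pt "-8 0 1.7 0" --pt "-12 0 2.55 0" --pt "-16 0 3.4 0" --pt "-20 0 4.25 0" --pt "-24 0 5.1 0" --pt "-28 0 5.95 0" --pt "-32 0 6.8 0"

```text
time_s: 11.93
eef_pos: [0.6344, 0.0821, 0.0463]
ee_rot: [-0.0, 0.789, 0.615, 0.0]
contact_force: [0.2, 0.1, -0.0]
opening: -0.0
grasp_force: 0.2
```

>>> drive_tool --pt "-3 0 0.64 0" --pt "-6 0 1.28 0" --pt "-9 0 1.91 0" --pt "-12 0 2.55 0" --pt "-15 0 3.19 0" --pt "-18 0 3.83 0" --pt "-20 0 4.25 0" --pt "-22 0 4.68 0"

```text
time_s: 12.6
eef_pos: [0.6291, 0.061, 0.0416]
ee_rot: [-0.0, 0.789, 0.615, -0.0]
contact_force: [0.3, 0.1, -0.0]
opening: -0.0003
grasp_force: 0.2
```

```bash
python3 -c "
from h import *
need([*W(0,-.005),.0382])
b=env.grab_frame('scene')[:,:,::-1];a=env.grab_frame('top')[:,:,::-1]
for n,im,box in(('scene',b,(235,190,300,250)),('top',a,(200,135,260,180))):
  for col,lo,hi in(('coin',(18,130,50),(32,255,255)),('red',(0,150,60),(8,255,255))):
    m,B=blobs(im,lo,hi,box)
    for s,cc in B: print(n,col,s,cc,(Rz.T@(onz(n,*cc,.040)[:2]-c)).round(4))
"
```

```text
shift mm [-15.5   0.    3.4] turn -0.0002 pos [0.6291 0.061  0.0416] drawer [-0.  10.5] t 12.6 F [ 0.32  0.11 -0.04]
scene coin [38 17  7  4 20] [276.25 208.7 ] [-0.0606  0.0136]
scene coin [14 23 13 11 60] [254.96666667 217.01666667] [-0.0006 -0.022 ]
scene red [ 4 20 11 13 70] [243.07142857 215.77142857] [ 0.0101 -0.0531]
top red [48 25  7 16 43] [250.20930233 166.76744186] [-0.0011 -0.0604]
```

>>> drive_tool --pt "-1 0 0.21 0" --pt "-2 0 0.43 0" --pt "-3 0 0.64 0" --pt "-4 0 0.85 0" --pt "-5 0 1.06 0" --pt "-6 0 1.28 0" --pt "-7 0 1.49 0" --pt "-8 0 1.7 0"

```text
time_s: 13.37
eef_pos: [0.6272, 0.0534, 0.04]
ee_rot: [-0.0, 0.789, 0.615, -0.0]
contact_force: [0.7, -0.3, 1.0]
opening: -0.0005
grasp_force: 0.1
```

>>> drive_tool --pt "-0.3 0 0.06 0" --pt "-0.6 0 0.13 0" --pt "-0.9 0 0.19 0" --pt "-1.2 0 0.26 0" --pt "-1.5 0 0.32 0" --pt "-1.8 0 0.38 0" --pt "-2 0 0.43 0" --pt "-2 0 0.43 0"

```text
time_s: 14.03
eef_pos: [0.6267, 0.0515, 0.0395]
ee_rot: [-0.0, 0.789, 0.615, -0.0]
contact_force: [0.3, 0.1, -0.1]
opening: -0.0004
grasp_force: 0.1
```

>>> drive_tool --pt "-0.3 0 0.06 0" --pt "-0.6 0 0.13 0" --pt "-0.9 0 0.19 0" --pt "-1.2 0 0.26 0" --pt "-1.5 0 0.32 0" --pt "-1.8 0 0.38 0" --pt "-2 0 0.43 0" --pt "-2 0 0.43 0"

```text
time_s: 14.7
eef_pos: [0.6262, 0.0495, 0.0391]
ee_rot: [0.0, 0.789, 0.615, -0.0]
contact_force: [0.3, 0.2, -0.0]
opening: -0.0
grasp_force: 0.1
```

>>> drive_tool --pt "-0.2 0 0.04 0" --pt "-0.4 0 0.09 0" --pt "-0.6 0 0.13 0" --pt "-0.9 0 0.19 0" --pt "-1.2 0 0.26 0" --pt "-1.5 0 0.32 0" --pt "-1.5 0 0.32 0" --pt "-1.5 0 0.32 0"

```text
time_s: 15.37
eef_pos: [0.6258, 0.0481, 0.0388]
ee_rot: [-0.0, 0.789, 0.615, -0.0]
contact_force: [-0.1, 0.9, 0.2]
opening: -0.0001
grasp_force: 0.1
```

>>> drive_tool --pt "-0.2 0 0.04 0" --pt "-0.4 0 0.09 0" --pt "-0.6 0 0.13 0" --pt "-0.8 0 0.17 0" --pt "-1.0 0 0.21 0" --pt "-1.2 0 0.26 0" --pt "-1.2 0 0.26 0" --pt "-1.2 0 0.26 0"

```text
time_s: 16.03
eef_pos: [0.6256, 0.0469, 0.0385]
ee_rot: [0.0, 0.789, 0.615, 0.0]
contact_force: [0.3, 1.0, -0.5]
opening: -0.0001
grasp_force: 0.1
```

>>> drive_tool --pt "-0.2 0 0.04 0" --pt "-0.4 0 0.09 0" --pt "-0.6 0 0.13 0" --pt "-0.8 0 0.17 0" --pt "-1.0 0 0.21 0" --pt "-1.2 0 0.26 0" --pt "-1.2 0 0.26 0" --pt "-1.2 0 0.26 0"

```text
time_s: 16.7
eef_pos: [0.6253, 0.0459, 0.0383]
ee_rot: [-0.0, 0.789, 0.615, 0.0]
contact_force: [0.2, 1.1, 0.6]
opening: 0.0003
grasp_force: 0.5
```

>>> drive_tool --pt "-0.2 0 0.04 0" --pt "-0.4 0 0.09 0" --pt "-0.6 0 0.13 0" --pt "-0.8 0 0.17 0" --pt "-0.8 0 0.17 0" --pt "-0.8 0 0.17 0" --pt "-0.8 0 0.17 0" --pt "-0.8 0 0.17 0"

```text
time_s: 17.37
eef_pos: [0.6251, 0.0451, 0.0381]
ee_rot: [-0.0, 0.789, 0.615, 0.0]
contact_force: [0.2, 2.4, 1.0]
opening: 0.0
grasp_force: 1.6
```

>>> drive_tool --pt "-0.2 0 0.04 0" --pt "-0.4 0 0.09 0" --pt "-0.6 0 0.13 0" --pt "-0.6 0 0.13 0" --pt "-0.6 0 0.13 0" --pt "-0.6 0 0.13 0" --pt "-0.6 0 0.13 0" --pt "-0.6 0 0.13 0"

```text
time_s: 18.03
eef_pos: [0.625, 0.0445, 0.038]
ee_rot: [-0.0, 0.789, 0.615, 0.0]
contact_force: [1.7, 5.0, 1.2]
opening: -0.0002
grasp_force: 2.6
```

```bash
python3 -c "
from h import *
F=[]
for i in range(6): env.grab_frame('scene');F.append(env.observe()['contact_force'])
F=np.array(F);print(F.mean(0).round(2),F.std(0).round(2));need([*W(0,-.005),.0382])"
```

```text
[1.14 4.69 1.6 ] [0.41 0.38 0.57]
shift mm [ 1.5 -0.1 -0.2] turn -0.0002 pos [0.625  0.0445 0.038 ] drawer [ 0.1 -6.5] t 18.33 F [0.92 4.23 0.78]
```

>>> drive_tool --pt "-0.1 0 0.02 0" --pt "-0.2 0 0.04 0" --pt "-0.3 0 0.06 0" --pt "-0.4 0 0.08 0" --pt "-0.4 0 0.08 0" --pt "-0.4 0 0.08 0" --pt "-0.4 0 0.08 0" --pt "-0.4 0 0.08 0"

```text
time_s: 19.0
eef_pos: [0.6249, 0.0442, 0.038]
ee_rot: [-0.0, 0.789, 0.615, 0.0]
contact_force: [1.4, 5.3, 1.1]
opening: -0.0002
grasp_force: 3.0
```

```bash
python3 -c "
from h import *
F=[]
for i in range(6): env.grab_frame('scene');F.append(env.observe()['contact_force'])
F=np.array(F);print(F.mean(0).round(2),F.std(0).round(2));need([*W(0,-.005),.0382])"
```

```text
[1.06 5.69 1.7 ] [0.34 0.44 0.75]
shift mm [ 1.8 -0.  -0.3] turn -0.0001 pos [0.6249 0.0442 0.0379] drawer [ 0.  -6.8] t 19.3 F [0.97 5.62 2.36]
```

About 6 N along the chute, so it is seated. I'll back off slowly, then lift.

>>> drive_tool --pt "0.2 0 -0.04 0" --pt "0.4 0 -0.09 0" --pt "0.6 0 -0.13 0" --pt "0.8 0 -0.17 0" --pt "1.0 0 -0.21 0" --pt "1.2 0 -0.26 0" --pt "1.4 0 -0.3 0" --pt "1.6 0 -0.34 0"

```text
time_s: 19.97
eef_pos: [0.6251, 0.0454, 0.0381]
ee_rot: [0.0, 0.789, 0.615, -0.0]
contact_force: [0.3, 1.3, -0.1]
opening: 0.0004
grasp_force: 0.8
```

>>> drive_tool --pt "0.2 0 -0.04 0" --pt "0.4 0 -0.09 0" --pt "0.7 0 -0.15 0" --pt "1.0 0 -0.21 0" --pt "1.5 0 -0.32 0" --pt "2.0 0 -0.43 0" --pt "3.0 0 -0.64 0" --pt "4.0 0 -0.85 0"

```text
time_s: 20.63
eef_pos: [0.6262, 0.0495, 0.0391]
ee_rot: [0.0, 0.789, 0.615, -0.0]
contact_force: [-0.3, -0.5, 0.0]
opening: -0.0002
grasp_force: 0.0
```

>>> drive_tool --pt "2 0 -0.43 0" --pt "4 0 -0.85 0" --pt "7 0 -1.5 0" --pt "10 0 -2.2 0" --pt "10 0 -10 0" --pt "10 0 -30 0" --pt "10 0 -55 0" --pt "10 0 -80 0"

```text
time_s: 21.3
eef_pos: [0.6283, 0.0593, 0.1202]
ee_rot: [-0.0, 0.789, 0.615, -0.0]
contact_force: [1.0, -0.1, 0.3]
opening: 0.0002
grasp_force: 0.0
```

>>> drive_tool --pt "30 0 -20 0" --pt "65 0 -30 0" --pt "100 0 -30 0" --pt "130 0 -30 0" --pt "150 0 -30 0" --pt "150 0 -30 0" --pt "150 0 -30 0" --pt "150 0 -30 0"

```text
time_s: 21.97
eef_pos: [0.6651, 0.2043, 0.1493]
ee_rot: [0.0, 0.789, 0.615, -0.0]
contact_force: [0.1, 0.2, 0.3]
opening: -0.0001
grasp_force: 0.0
```

```bash
python3 -c "
from h import *
need([*W(0,-.005),.0382])
b=env.grab_frame('scene')[:,:,::-1];a=env.grab_frame('top')[:,:,::-1]
for n,im,box in(('scene',b,(235,190,272,250)),('top',a,(200,135,262,180))):
  for col,lo,hi in(('coin',(18,130,50),(32,255,255)),('red',(0,150,60),(8,255,255))):
    m,B=blobs(im,lo,hi,box)
    for s,cc in B: print(n,col,s,cc,(Rz.T@(onz(n,*cc,.040)[:2]-c)).round(4))
cv2.imwrite('pics/s6.png',np.hstack([cv2.resize(a[110:220,150:330],None,fx=2.2,fy=4),cv2.resize(b[170:280,180:340],None,fx=2.5,fy=4)]))"
```

```text
shift mm [-1.632e+02  1.000e-01  1.111e+02] turn -0.0 pos [0.6651 0.2043 0.1493] drawer [-1.000e-01  1.583e+02] t 21.97 F [0.15 0.17 0.29]
scene coin [ 9 22 14 12 74] [250.35135135 216.63513514] [ 0.0039 -0.0339]
scene red [ 4 19  9 14 50] [242.34 215.78] [ 0.0111 -0.0549]
top coin [35 23 14 15 92] [242.0326087  164.92391304] [-0.0017 -0.0373]
top red [47 25  8 16 44] [250.15909091 167.        ] [-0.0018 -0.0604]
```

View pics/s6.png

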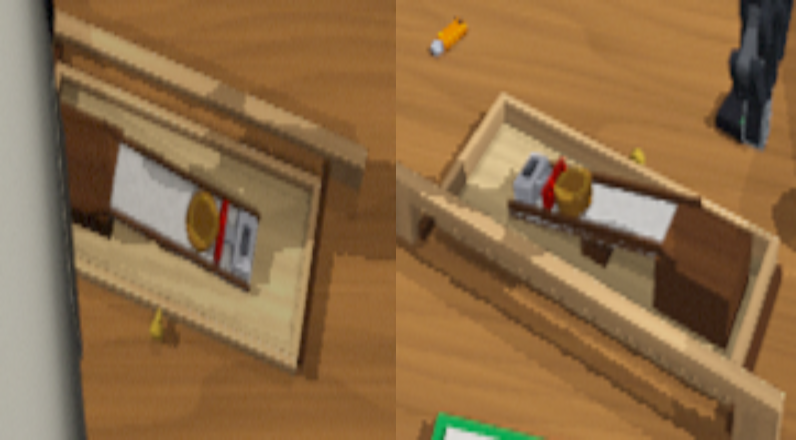

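The coin lies flat in the chute against the red stop, and the gripper is clear of everything.

```bash
python3 -c "
from bench import env
print(env.close_job())"
```

```text
the job is handed in; nothing more can be done
None
```

The drive was set down on the landing and released, pushed down the chute, pressed on the red stop with about 6 N, and left lying against it; the job is handed in at about 22 s, no verdict came back, and I did not re-measure the other desk items.

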